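Push a chocolate bar out of its tin with the cam ejector and hold it up

ROBOT

A 6-joint arm with a two-finger parallel gripper is mounted at the origin on a cart in front of the work surface, level with it; the furniture and walls round the work are solid. World frame = base frame: x ahead of the robot, y to its left, z up, the work surface at z = 0. Lengths are in m, angles in rad, forces in N, time in s.
With the tool pointing down it reaches from about 0.25 to 0.8 m from the base axis. Payload 8.5 kg.
Tool frame: the origin (TCP) lies midway between the tips of the shut fingers; the grasp point (between the pads) lies 19 mm behind it; z points along the fingers, y is the direction in which the jaws open and shut (so a half turn about z gives the same grasp; the last joint's range is limited). The gripper opens to 85 mm and grips with 20 to 120 N. Pads are 22 mm wide; open, the fingers measure 114 mm over their backs; the gripper's body (76 mm by 85 mm) begins 54 mm behind the grasp point. The pads swing forward as they close: fully open they stand 13 mm farther back than shut.
Start: joints at [1.176, 0.238, -0.013, 1.319, 0, 1.571], TCP at [0.202, 0.485, 0.231] pointing down, gripper open.
Joint ranges: [-2.66, 2.66], [-1.03, 1.9], [-1.14, 1.46], [-1.82, 2.27], [-1.45, 1.34], [-3.14, 3.14]. Speed limits (rad/s): [2.22, 2.22, 2.79, 3.14, 3.14, 3.14].

INTERFACE

Orientations are given as a rotation vector (axis times angle).
In Python, from station import monitor, vision, workorder gives the robot as it stands.
- The arm moves only by the tool send_rows, never from a script. Its argument "commands" is a list of rows, each an object with "translation": the shift along the tool's x, y, z in cm, a list of three; "roll": the turn about the tool's z in rad. In form: [{"translation": [tx, ty, tz], "roll": roll}, ...]. A call has 1 to 10 rows; each row shifts and turns the commanded pose from where the row before left it, along the tool's axes as they then stand; what a row does not reach is not made up. A row lasts 1/8 s, in which the tool goes at most 62.5 mm and 10.7 degrees, less where a joint would pass 70% of its speed; a pose out of reach is approached as far as the arm can. A call is refused whole if a number of a shift passes 6.25 or a number of a turn 0.188, either way. A call with a gripper value outside its range is refused whole. "gripper" is the closure, from 0 (fully open) to 1 (shut), set as the call begins (left out, the last holds). The fingers move at their own pace and stop on an object; "squeeze" is the grip in N (left out, the last holds). Time passes only in rows, so rows that do not move let the fingers close. It gives the time, the measured TCP pose, the force and the opening at its end, in the units of the state.
- monitor.read_state(): the state, without advancing time (a new reading comes with each control period).
- vision.read_camera(name): name is "side" or "top" or "wrist"; returns a dict with "image" (384x512x3 uint8, blue, green, red), "fx", "fy", "cx", "cy" (pixels), "world_to_cam" (4x4, takes a point from world to camera coordinates); the wrist camera has in their place "tool_from_camera" (4x4, takes a point from camera to tool coordinates, whose origin is the TCP and whose axes are the flange's). Camera axes: x right, y up, looking along -z (the intrinsics and any distortion apply to the point x, -y, -z); pixel columns grow to the right and rows downward; lengths in m; the calibration is good to about 2 mm. The wrist camera is an equidistant fisheye: a pixel r from the principal point sees the ray r / f radians off the axis. A picture is of the moment at which its call begins: read the wrist's pose just before it. There is no depth.
- workorder.finish_job(): hands the job in, once; it reports no verdict.
The state is a dict: "time_s": time; "joints": joint angles; "joint_velocities": joint speeds; "tau": joint torques, N m; "tcp_pos": TCP position; "ee_rot": TCP orientation; "ft_force": force on the tool from outside, world axes, zero at the start; "torque": the same for the moment, N m; "gripper_width": finger opening in m.
Only numpy, scipy, OpenCV 4.12 (cv2) and the standard library are available. Lean on these libraries where they do the work, as an engineer would, in place of code of your own. Each camera call takes 0.05 s, during which the arm holds its last target. There are 200 camera calls.

TASK

Set the loose-bottom tin that has the chocolate bar in it down into the seat on top of the cam ejector, so that it lies flat on the seat between the stops, and let go of it. Then swing the ejector's lever up to the cam's highest lift, where the lever stands upright and the bar on its base plate has come up clear of the tin's rim, and finish while holding the lever there so that the bar can be taken off with a palette knife; the lever springs back if let go. Do not touch the bar, and leave the empty tin where it is.

Things in the scene. Friction and masses are not known exactly. Their poses are not given: they have to be found in the camera images.
- tin: filled tin: steel rectangular frame, 112 mm long (its x axis), 46 wide (y), 14 tall (z), walls 2.5, a 4 mm lip inside its lower edge carries the bar's base plate; origin: centre of its underside. 0.09 kg. Starts flat on the table, x axis within 35 degrees of the robot's y direction. Grip it across the 46 mm width, mid-length, low down (the bar's top is 1 mm below the rim).
- bar: dark chocolate bar of five segments stuck on a loose metal base plate (104 x 38 mm; 10.5 mm tall with the plate); origin: centre of the plate's underside. Lies loose in the tin with 1.5 mm play all round, 2.5 mm above the tin's underside. About 0.1 kg.
- empty_tin: a tin of the same make and size with only its bare base plate in it; origin: centre of its underside. It lies 0.13 to 0.26 m from the filled one, nearer to the robot or farther from it.
- ejector: cam ejector: metal fixture bolted to the table, base plate 160 x 110 x 10 mm, origin at the centre of its underside, on the table. Its x axis runs along the seat, away from the robot (yaw within 0.3 rad), y to its left. Two cheek plates (112 mm long, 42 mm wide over both) carry the seat; the plunger is between the seat's rails; the lever is on its right side (-y).
- nest (a point): middle of the seat, 72 mm above the table: a seated tin's underside centre comes here, its length along the ejector's x axis (either way round). End and corner stops leave 1.5 mm play all round; 5 mm above the seat they flare outward (lead-in about 3 mm, tops 13 mm above the seat). Within 38 mm of the middle the long sides have no stops and the seat is 42 mm wide: room for fingers.
- plunger: steel plunger plate, 94 x 28 mm, in the middle of the seat; origin: centre of its top face, at rest 1 mm below the seat. The cam lifts it 17 mm at the most (the bar's plate is then about 2 mm above the tin's rim).
- lever: cam, axle and lever in one; origin on the pivot in the ejector's middle, at (0, 0, 42) mm in its frame; y axis along the pivot, z along the lever. At rest it leans to the ejector's -x, 15 degrees above level, on a pin; it swings up and over towards +x: upright after 75 degrees (highest lift), stop 18 degrees beyond, where the lift is less again. A spring pulls it back with 1 to 3 N at its handle.
- handle (a point): middle of the black handle at the lever's end: a sleeve 24 mm in diameter, 56 mm long, parallel to the pivot, that revolves freely on its pin. It runs on a circle of 140 mm round the pivot line: in the ejector's frame at rest at (-135, -98, 78) mm, at the top at (0, -98, 182) mm. It can be pinched from above, fingers before and behind it (closing along the ejector's x axis).
Things that resemble listed ones, but are neither listed nor needed, are in the scene too. What is shaped like the bar but red or yellow is not meant.

How it is judged:
On the way, in this order (a step that is already met when the one before it is completed fails the run):
1. the filled tin lies flat in the ejector's seat with the bar in it, let go of, the lever still down (horizontal distance between tin and nest below 0.004 m and z of tin in the frame of nest between -0.002 and 0.002 m and angle between the x axis of tin and the x axis of ejector, either way round below 0.08 rad and angle between tin's own z axis and vertical below 0.05 rad and horizontal distance between bar and tin below 0.006 m and z of bar in the frame of tin below 0.0055 m and contact force between the fingers and tin below 0.1 N and angle between lever's own z axis and vertical above 1.1 rad), for 0.2 s.
2. the lever has been swung up to the highest lift and the bar has come up clear of the tin (angle between lever's own z axis and vertical below 0.17 rad and z of bar in the frame of tin above 0.014 m), for 0.2 s.
At the end, for the whole second after the job is handed in: arm holds the lever within 0.17 rad of upright; bar level on the raised plunger alone, within 8 mm of centre, its plate 14 mm or more above the tin's underside (at the rim or higher); tin flat in the seat (4 mm, 2 mm in height, 0.08 rad), untouched; empty tin moved under 15 mm (all of step 2 and contact force between any of the fingers, the arm and lever above 0.5 N and contact force between bar and plunger above 0.2 N and contact force between bar and tin below 0.3 N and horizontal distance between bar and nest below 0.008 m and angle between bar's own z axis and vertical below 0.08 rad and linear speed of bar below 0.02 m/s and horizontal distance between tin and nest below 0.004 m and z of tin in the frame of nest below 0.002 m and angle between the x axis of tin and the x axis of ejector, either way round below 0.08 rad and contact force between the fingers and tin below 0.1 N and distance of empty_tin from where it was at the start of the episode below 0.015 m); the arm keeps its last pose, push and grip.
It fails at once if the bar is touched by the gripper or arm (contact force between any of the fingers, the arm and bar above 0.5 N).
It fails at once if the empty tin is moved more than 15 mm (distance of empty_tin from where it was at the start of the episode above 0.015 m).
It also fails if it takes over 64 s, if anything falls off the work surface, if the arm or the gripper's body presses on something with over 40 N, if the wrist force passes 120 N, or if a joint passes its speed limit or range.

## Working session

There is one attempt and no reset: what is moved stays moved. The work goes in short steps, Python scripts to look and compute and a tool call to move; the robot and the scene stay as the last step left them, time stands still between calls to the robot, and variables do not carry over. Pictures are saved under pics/ and viewed, about 8 in all and at most 12, crops included, and the job is handed in when it is done.

Besides the shell and the picture viewer there is one more tool, called after ">>>" as a command line: name --argument value ..., lists and objects as JSON in quotes. send_rows: Moves the arm, as the interface text tells. Its arguments: {"type":"object","properties":{"commands":{"type":"array"},"gripper":{"type":"number"},"squeeze":{"type":"number"}},"required":["commands"]}

```bash
mkdir -p pics; cat > h.py <<'E'
import numpy as np, cv2
from scipy.spatial.transform import Rotation as R
from station import monitor, vision, workorder
np.set_printoptions(precision=4,suppress=True)
def shot(n):
    s=monitor.read_state(); c=vision.read_camera(n); return s,c
def w2p(c,P):
    P=np.atleast_2d(P); T=np.array(c["world_to_cam"]); q=P@T[:3,:3].T+T[:3,3]
    return np.c_[c["cx"]+c["fx"]*q[:,0]/-q[:,2], c["cy"]+c["fy"]*-q[:,1]/-q[:,2]]
def p2w(c,px,z):
    px=np.atleast_2d(px).astype(float); T=np.array(c["world_to_cam"]); Rt=T[:3,:3].T; o=-Rt@T[:3,3]
    d=np.c_[(px[:,0]-c["cx"])/c["fx"],-(px[:,1]-c["cy"])/c["fy"],-np.ones(len(px))]@Rt.T
    return o+d*((z-o[2])/d[:,2])[:,None]
def wray(s,c,px):
    px=np.atleast_2d(px).astype(float); u=(px[:,0]-c["cx"])/c["fx"]; v=(px[:,1]-c["cy"])/c["fy"]; r=np.hypot(u,v)+1e-12
    d=np.c_[np.sin(r)*u/r,-np.sin(r)*v/r,-np.cos(r)]
    T=np.array(c["tool_from_camera"]); Rw=R.from_rotvec(s["ee_rot"]).as_matrix()
    return Rw@T[:3,3]+np.array(s["tcp_pos"]), d@T[:3,:3].T@Rw.T
def wp2w(s,c,px,z):
    o,d=wray(s,c,px); return o+d*((z-o[2])/d[:,2])[:,None]
def w2wp(s,c,P):
    P=np.atleast_2d(P); T=np.array(c["tool_from_camera"]); Rw=R.from_rotvec(s["ee_rot"]).as_matrix()
    t=(P-np.array(s["tcp_pos"]))@Rw; q=(t-T[:3,3])@T[:3,:3]
    th=np.arctan2(np.hypot(q[:,0],q[:,1]),-q[:,2]); h=np.hypot(q[:,0],q[:,1])+1e-12
    return np.c_[c["cx"]+c["fx"]*th*q[:,0]/h, c["cy"]-c["fy"]*th*q[:,1]/h]
E
python3 - <<'E'
from h import *
s,c=shot("top"); s2,w=shot("side")
import pickle; pickle.dump((c,w),open("cams.pkl","wb"))
cv2.imwrite("pics/top.png",cv2.resize(c["image"],(800,600)));cv2.imwrite("pics/side.png",cv2.resize(w["image"],(800,600)))
print(s); print(c["fx"],c["cx"],c["cy"],c["world_to_cam"])
E
```

```text
{'time_s': 0.0, 'joints': array([ 1.176 ,  0.2388, -0.0142,  1.3192, -0.    ,  1.5708]), 'joint_velocities': array([ 0.0012,  0.0001, -0.0002,  0.0003,  0.0011, -0.0011]), 'tau': array([ -0.0012, -53.8786,  34.644 ,   0.0182,   0.0002,  -0.    ]), 'tcp_pos': array([0.2018, 0.4842, 0.2307]), 'ee_rot': array([-0.6161, -3.0803,  0.0022]), 'ft_force': array([-0.1357, -0.2955, -0.0151]), 'torque': array([ 0.0045, -0.0462, -0.0294]), 'gripper_width': 0.08539988175684704}
441.4840295917699 256.5193809908753 195.6840539145947 [[ 0.0245 -0.9997 -0.0053  0.2426]
 [ 0.9755  0.0227  0.219  -0.5386]
 [-0.2188 -0.0105  0.9757 -1.3286]
 [ 0.      0.      0.      1.    ]]
```

View pics/top.png

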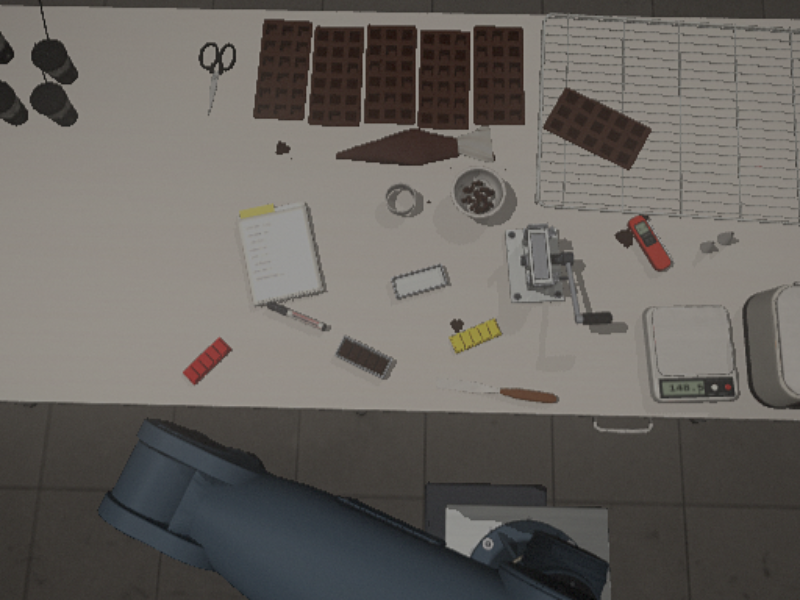

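View pics/side.png

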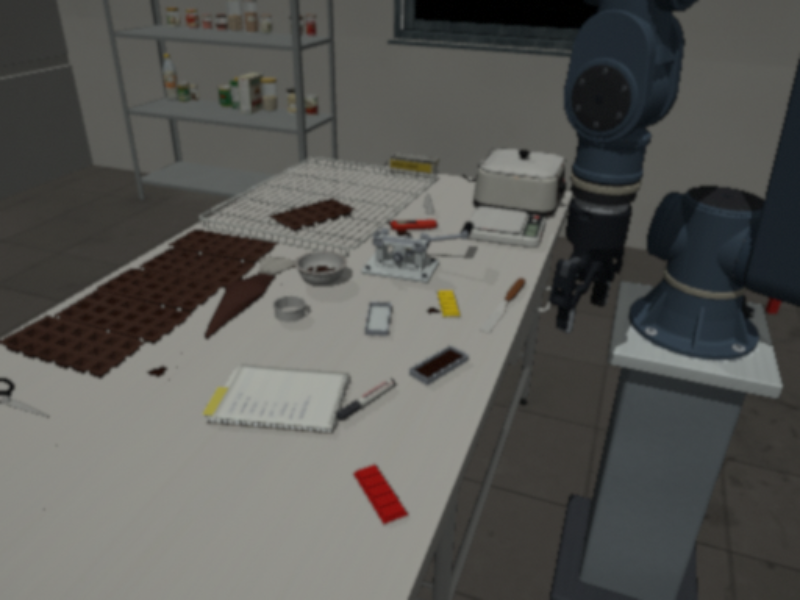

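In the top view the filled tin is at (365,357): a grey frame with dark segments in it. The empty tin is at (420,282), the ejector at (540,265) and its handle at (597,318). The red bar at (207,360) and the yellow bar at (475,335) have no tin and are decoys. I'll confirm the tin in an enlarged crop.

```bash
python3 - <<'E'
from h import *; import pickle
c,w=pickle.load(open("cams.pkl","rb")); im=c["image"]
# native crops: tin x 205-275,y 205-255 ; ejector x 315-400,y 135-215
a=cv2.resize(im[200:260,200:290],None,fx=8,fy=8,interpolation=2)[:, :400]; a=cv2.resize(im[205:255,205:265],(480,400),interpolation=2)
a=cv2.copyMakeBorder(a,0,200,0,0,0)
b=cv2.resize(im[135:220,315:400],(595,595),interpolation=2)[:, :]
cv2.imwrite("pics/tin.png",a[:400]); cv2.imwrite("pics/ej.png",b)
f=lambda x,y,z:p2w(c,[[x*.64,y*.64]],z)[0]
print(f(365,357,.014),f(420,282,.014),f(540,258,.08))
E
```

```text
[0.4337 0.3267 0.014 ] [0.595  0.2169 0.014 ] [ 0.6333 -0.0225  0.08  ]
```

View pics/tin.png

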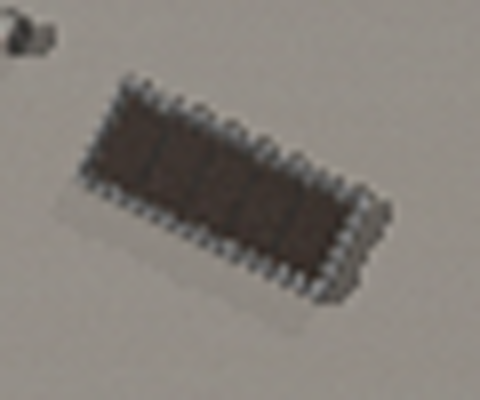

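View pics/ej.png

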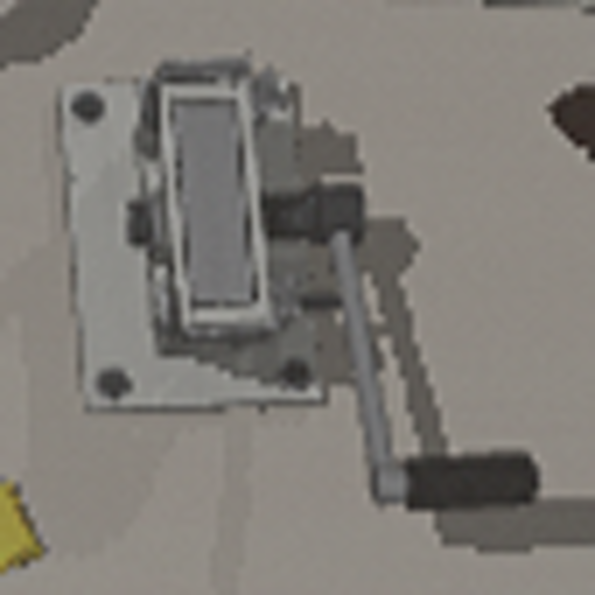

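```bash
python3 - <<'E'
from h import *; import pickle
c,w=pickle.load(open("cams.pkl","rb"))
t=np.array([[130,85],[85,180],[322,296],[368,200]])/8+[205,205]
W=p2w(c,t,.014); print("tin",W.mean(0)); print([np.linalg.norm(W[i]-W[i-1]).round(4) for i in range(4)])
d=(W[0]+W[1]-W[2]-W[3]); print("yaw",np.arctan2(d[1],d[0]))
p=np.array([[170,102],[242,98],[256,302],[190,308]])/7+[315,135]
W=p2w(c,p,.071); print("plunger",W.mean(0)); d=W[0]+W[1]-W[2]-W[3]; print(np.arctan2(d[1],d[0]),np.hypot(*d[:2])/2)
b=np.array([[62,85],[88,408],[326,400]])/7+[315,135]; B=p2w(c,b,.01); ctr=(B[0]+B[2])/2; d=B[0]-B[1]; print("base",ctr,np.arctan2(d[1],d[0]),np.hypot(*d[:2]),np.hypot(*(B[2]-B[1])[:2]))
h=np.array([[405,482],[538,475]])/7+[315,135]; H=p2w(c,h,.078); print("handle",H,H.mean(0)); 
yaw=np.arctan2(d[1],d[0]); M=np.array([[np.cos(yaw),-np.sin(yaw)],[np.sin(yaw),np.cos(yaw)]]); print("pred handle",ctr[:2]+M@[-.135,-.098])
from station import monitor
s=monitor.read_state(); print(R.from_rotvec(s["ee_rot"]).as_matrix())
E
```

```text
tin [0.4329 0.3278 0.014 ]
[np.float64(0.1068), np.float64(0.0423), np.float64(0.106), np.float64(0.0425)]
yaw 1.1412665278434202
plunger [ 0.6403 -0.0245  0.071 ]
0.05986304459731304 0.09674770791801063
base [ 0.6396 -0.0258  0.01  ] 0.06764270765164787 0.15842544988438217 0.11109857492612393
handle [[ 0.5112 -0.1045  0.078 ]
 [ 0.5157 -0.1632  0.078 ]] [ 0.5134 -0.1339  0.078 ]
pred handle [ 0.5115 -0.1327]
[[-0.9231  0.3846 -0.0005]
 [ 0.3846  0.9231 -0.0012]
 [ 0.     -0.0013 -1.    ]]
```

The crop confirms it: a grey frame holding five dark segments, so this is the filled tin, at about (0.433, 0.328) with yaw 1.14. The nest is at about (0.640, -0.025) with yaw 0.064. Now moving above the tin.

>>> send_rows --commands '[{"translation":[-5.47,-1.1,0.6],"roll":0},{"translation":[-5.47,-1.1,0.6],"roll":0},{"translation":[-5.47,-1.1,0.6],"roll":0},{"translation":[-5.47,-1.1,0.6],"roll":0},{"translation":[-5.47,-1.1,0.6],"roll":0}]' --gripper 0

```text
time_s: 0.72
tcp_pos: [0.4345, 0.3273, 0.2009]
ee_rot: [-0.616, -3.08, 0.0]
ft_force: [-0.5, 0.8, -0.0]
gripper_width: 0.0858
```

>>> send_rows --commands '[{"translation":[0,0,0],"roll":-0.171},{"translation":[0,0,0],"roll":-0.171},{"translation":[0,0,0],"roll":-0.171},{"translation":[0,0,0],"roll":-0.171},{"translation":[0,0,0],"roll":-0.171},{"translation":[0,0,0],"roll":-0.171},{"translation":[0,0,0],"roll":-0.171},{"translation":[0,0,0],"roll":-0.171},{"translation":[0,0,0],"roll":-0.168},{"translation":[0,0,0],"roll":0}]'

```text
time_s: 1.98
tcp_pos: [0.4331, 0.3285, 0.201]
ee_rot: [1.695, -2.644, 0.0]
ft_force: [-0.0, 0.2, -0.0]
gripper_width: 0.0856
```

```bash
cat >> h.py <<'E'
def togo(tgt,yang=None,s=None):
    s=s or monitor.read_state(); M=R.from_rotvec(s["ee_rot"]).as_matrix(); ya=np.arctan2(M[1,1],M[0,1])
    print("t",s["time_s"],"tcp",s["tcp_pos"],"yang",ya,"tilt",M[:,2],"w",s["gripper_width"],"F",s["ft_force"])
    print("shift cm",(M.T@(np.array(tgt)-s["tcp_pos"]))*100,"roll",None if yang is None else ya-yang)
E
python3 - <<'E'
from h import *
s,c=shot("wrist"); import pickle; pickle.dump((s,c),open("w1.pkl","wb"))
togo([.433,.328,.2],2.712,s); im=c["image"]; cv2.imwrite("pics/w1.png",cv2.resize(im,(800,600)))
cs=np.array([[a*.056,b*.023] for a,b in [(1,1),(1,-1),(-1,-1),(-1,1)]]); y=1.141
P=np.c_[cs@np.array([[np.cos(y),np.sin(y)],[-np.sin(y),np.cos(y)]])+[.433,.328],np.full(4,.014)]
print(c["fx"],c["tool_from_camera"],w2wp(s,c,P)/.64)
E
```

```text
t 1.975 tcp [0.4331 0.3285 0.201 ] yang 2.710879548200886 tilt [-0.0006 -0.0005 -1.    ] w 0.08564408100732393 F [-0.0159  0.2294 -0.0019]
shift cm [ 0.0454 -0.0147  0.0957] roll -0.0011204517991143526
297.3186396354542 [[ 0.0005  0.9497  0.3131  0.0796]
 [ 1.     -0.0004 -0.0005  0.0003]
 [-0.0003  0.3131 -0.9497 -0.1434]
 [ 0.      0.      0.      1.    ]] [[432.7229 336.9474]
 [372.8904 336.9794]
 [370.1288 189.3279]
 [435.2064 189.2761]]
```

View pics/w1.png

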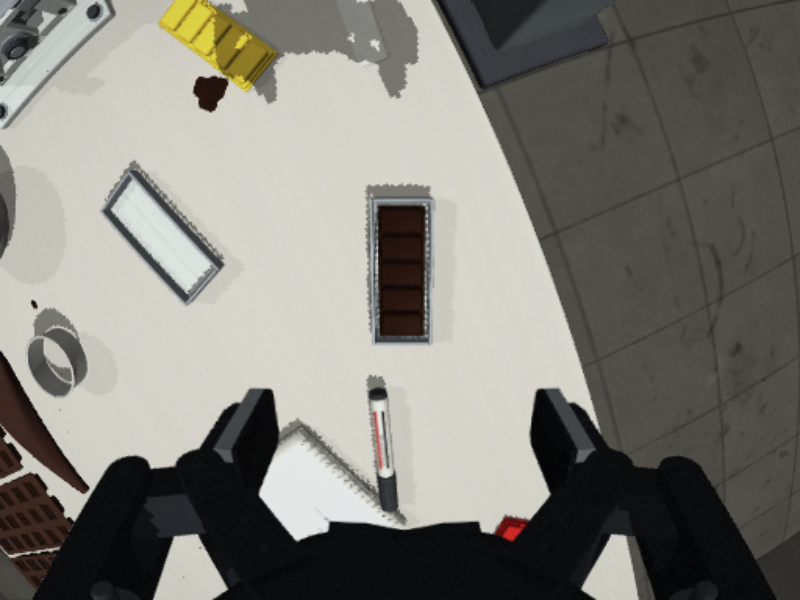

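The wrist view shows the filled tin with rim corners (369,198), (432,197), (431,343), (374,343). The fingers straddle its axis, and the pen and notebook are beyond its end.

```bash
python3 - <<'E'
from h import *; import pickle
s,c=pickle.load(open("w1.pkl","rb"))
px=np.array([[369.5,198],[432.5,197],[431.5,343],[374,343]])*.64
W=wp2w(s,c,px,.014); m=W.mean(0); print(m,[np.linalg.norm(W[i]-W[i-1]).round(4) for i in range(4)])
d=W[0]+W[1]-W[2]-W[3]; y=np.arctan2(d[1],d[0]); print("yaw",y, y+np.pi)
togo([m[0],m[1],.006],2.712)
e=np.array([[103,208],[133,170],[221,265],[189,302]])*.64; print("empty",wp2w(s,c,e,.014).mean(0))
E
```

```text
[0.4358 0.3327 0.014 ] [np.float64(0.1108), np.float64(0.0447), np.float64(0.1115), np.float64(0.0444)]
yaw -1.9902964379897368 1.1512962156000563
t 2.025 tcp [0.4331 0.3285 0.201 ] yang 2.7083657474130534 tilt [-0.0005 -0.0004 -1.    ] w 0.08560857557386507 F [-0.0803 -0.006  -0.4466]
shift cm [-0.509  -0.0797 19.5012] roll -0.003634252586946829
empty [0.5967 0.2225 0.014 ]
```

>>> send_rows --commands '[{"translation":[-0.4,-0.08,4.5],"roll":-0.01},{"translation":[0,0,4.5],"roll":0},{"translation":[0,0,4.5],"roll":0},{"translation":[0,0,3],"roll":0},{"translation":[0,0,2],"roll":0},{"translation":[0,0,1],"roll":0},{"translation":[0,0,0],"roll":0},{"translation":[0,0,0],"roll":0}]'

```text
time_s: 3.02
tcp_pos: [0.4361, 0.3323, 0.0071]
ee_rot: [-1.708, 2.635, 0.0]
ft_force: [0.1, -0.1, 0.2]
gripper_width: 0.0852
```

>>> send_rows --commands '[{"translation":[0,0,0],"roll":0},{"translation":[0,0,0],"roll":0},{"translation":[0,0,0],"roll":0},{"translation":[0,0,0],"roll":0},{"translation":[0,0,0],"roll":0},{"translation":[0,0,0],"roll":0},{"translation":[0,0,0],"roll":0},{"translation":[0,0,0],"roll":0}]' --gripper 1 --squeeze 35

```text
time_s: 4.03
tcp_pos: [0.4359, 0.3321, 0.007]
ee_rot: [-1.709, 2.635, 0.0]
ft_force: [-0.9, -1.2, 5.5]
gripper_width: 0.0447
```

```bash
python3 - <<'E'
from h import *; import pickle
s,c=shot("wrist"); pickle.dump((s,c),open("w2.pkl","wb"))
togo([.435,.331,.006],2.719,s); print(s["joints"]); cv2.imwrite("pics/w2.png",cv2.resize(c["image"],(800,600)))
E
```

```text
t 4.025 tcp [0.4359 0.3321 0.007 ] yang 2.7217674944740575 tilt [ 0.0008  0.0005 -1.    ] w 0.044725237675406294 F [-0.8909 -1.1653  5.4583]
shift cm [0.1346 0.0356 0.0996] roll 0.0027674944740576635
[ 0.6511  0.4456 -0.3282  0.7961 -0.0001 -0.4999]
```

View pics/w2.png

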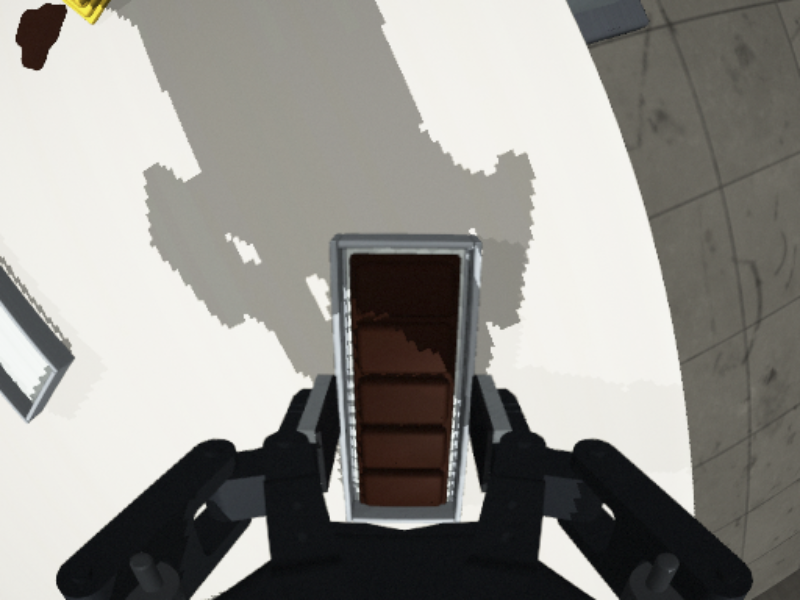

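The tin is gripped mid-length (opening 45 mm) with the bar inside. Now lifting and carrying it to just past the ejector, so the wrist camera can see the seat.

>>> send_rows --commands '[{"translation":[0,0,-1],"roll":0},{"translation":[0,0,-2.5],"roll":0},{"translation":[0,0,-4],"roll":0},{"translation":[0,0,-4],"roll":0.181},{"translation":[0,0,-4],"roll":0.181},{"translation":[0,0,-2.5],"roll":0.181},{"translation":[0,0,-1.3],"roll":0.181},{"translation":[0,0,0],"roll":0.181},{"translation":[0,0,0],"roll":0.181},{"translation":[0,0,0],"roll":0}]'

```text
time_s: 5.32
tcp_pos: [0.4354, 0.3318, 0.1997]
ee_rot: [0.104, -3.14, 0.0]
ft_force: [0.3, -0.5, -1.9]
gripper_width: 0.0447
```

>>> send_rows --commands '[{"translation":[-1.4,-1.9,0],"roll":0},{"translation":[-2.8,-3.8,0],"roll":0},{"translation":[-3.2,-4.4,0],"roll":0},{"translation":[-3.2,-4.4,0],"roll":0},{"translation":[-3.2,-4.4,0],"roll":0},{"translation":[-3.2,-4.4,0],"roll":0},{"translation":[-3.2,-4.4,0],"roll":0},{"translation":[-3.2,-4.4,0],"roll":0},{"translation":[-2.3,-3.4,0],"roll":0},{"translation":[-1.3,-2.0,0],"roll":0}]'

```text
time_s: 6.58
tcp_pos: [0.7303, -0.0269, 0.1987]
ee_rot: [0.108, -3.139, 0.0]
ft_force: [0.4, 0.6, -1.8]
gripper_width: 0.0445
```

>>> send_rows --commands '[{"translation":[0,0,0],"roll":0},{"translation":[0,0,0],"roll":0}]'

```text
time_s: 6.82
tcp_pos: [0.729, -0.0243, 0.1991]
ee_rot: [0.106, -3.139, -0.0]
ft_force: [0.2, 0.5, -1.9]
gripper_width: 0.0442
```

```bash
python3 - <<'E'
from h import *; import pickle
s,c=shot("wrist"); pickle.dump((s,c),open("w3.pkl","wb"))
togo([.64,-.025,.12],1.635,s); print(s["joints"]); cv2.imwrite("pics/w3.png",cv2.resize(c["image"],(800,600),interpolation=2))
E
```

```text
t 6.825 tcp [ 0.729  -0.0243  0.1991] yang 1.6383703822305773 tilt [-0.0009  0.0002 -1.    ] w 0.04418396209300117 F [ 0.1951  0.4759 -1.8816]
shift cm [8.8766 0.5286 7.9206] roll 0.0033703822305772846
[-0.0334  0.6212  0.5182  1.4687  0.0001 -0.1009]
```

View pics/w3.png

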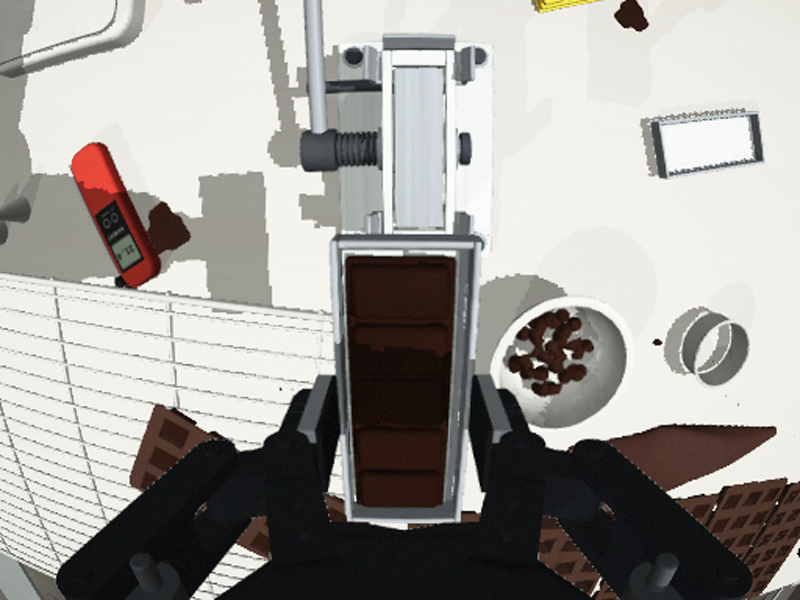

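The seat and plunger are visible at about (419,148), and the tin in hand is level with its near edge at row 237. Enlarging the seat.

```bash
python3 - <<'E'
from h import *; import pickle
s,c=pickle.load(open("w3.pkl","rb")); a=cv2.resize(c["image"][20:165,200:325],None,fx=4,fy=4,interpolation=2); b=cv2.resize(cv2.convertScaleAbs(c["image"][300:345,200:325],alpha=1.5),None,fx=4,fy=4,interpolation=2)
for k in range(0,500,100): cv2.line(a,(k,0),(k,6),(0,0,255),1)
cv2.imwrite("pics/w3c.png",a); print(a.shape)
E
```

```text
(580, 500, 3)
```

View pics/w3c.png

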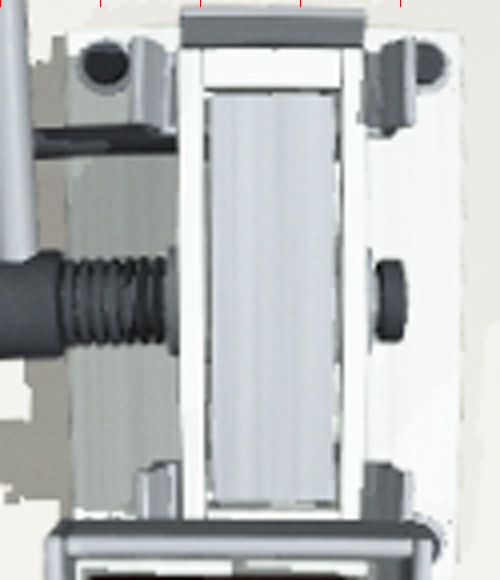

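```bash
python3 - <<'E'
from h import *; import pickle
s,c=pickle.load(open("w3.pkl","rb")); M=R.from_rotvec(s["ee_rot"]).as_matrix()
cv=lambda X:(np.array(X,float)+.5)/4-.5+[200,20]
W=wp2w(s,c,cv([[209,93],[335,93],[338,500],[211,502]]),.071); m=W.mean(0)
d=W[2]+W[3]-W[0]-W[1]; print("plunger",m,"yaw",np.arctan2(d[1],d[0]),"L",np.hypot(*d[:2])/2,"w",[np.linalg.norm(W[i]-W[i^1]).round(4) for i in (0,2)])
L=wp2w(s,c,cv([[180,60],[365,60],[180,515],[362,515]]),.072); print("rails",L.mean(0), np.linalg.norm(L[0]-L[1]),np.linalg.norm(L[2]-L[3]))
d=L[2]+L[3]-L[0]-L[1]; print(np.arctan2(d[1],d[0]))
for r in (525,533,538):
    T=(wp2w(s,c,cv([[52,r],[433,r]]),s["tcp_pos"][2]+.007)-s["tcp_pos"])@M; print("tin front",r,T)
s1,c1=pickle.load(open("w1.pkl","rb"));s2,_=pickle.load(open("w2.pkl","rb"))
tin=wp2w(s1,c1,np.array([[369.5,198],[432.5,197],[431.5,343],[374,343]])*.64-.18,.014).mean(0)
off=(tin-s2["tcp_pos"])@R.from_rotvec(s2["ee_rot"]).as_matrix(); print("tin in tool",off)
togo([m[0],m[1],.11])
E
```

```text
plunger [ 0.642  -0.0205  0.071 ] yaw 0.07698668746998064 L 0.0942719269965467 w [np.float64(0.0281), np.float64(0.0293)]
rails [ 0.6397 -0.021   0.072 ] 0.041221062560412976 0.04190213315227564
0.06745057520004485
tin front 525 [[ 0.0569 -0.0206 -0.007 ]
 [ 0.057   0.024  -0.0069]]
tin front 533 [[ 0.056  -0.0206 -0.007 ]
 [ 0.056   0.024  -0.0069]]
tin front 538 [[ 0.0554 -0.0206 -0.007 ]
 [ 0.0554  0.0241 -0.0069]]
tin in tool [-0.0003  0.0001 -0.007 ]
t 6.875 tcp [ 0.729  -0.0239  0.1994] yang 1.638358589216746 tilt [-0.0005  0.0001 -1.    ] w 0.04472029447738698 F [ 0.7426  0.202  -2.0147]
shift cm [8.6455 0.9282 8.9425] roll None
```

>>> send_rows --commands '[{"translation":[1.5,0.1,0],"roll":0},{"translation":[2.9,0.25,0],"roll":0},{"translation":[2.8,0.25,0],"roll":0},{"translation":[1.5,0.08,1.5],"roll":0},{"translation":[0,0,2.5],"roll":0},{"translation":[0,0,2.5],"roll":0},{"translation":[0,0,2],"roll":0},{"translation":[0,0,1],"roll":0},{"translation":[0,0,0],"roll":0},{"translation":[0,0,0],"roll":0}]'

```text
time_s: 8.12
tcp_pos: [0.6426, -0.0234, 0.1053]
ee_rot: [-0.103, 3.139, -0.0]
ft_force: [0.3, -0.4, -1.9]
gripper_width: 0.0446
```

```bash
python3 - <<'E'
from h import *; import pickle
s,c=shot("wrist"); _,t=shot("top"); _,sd=shot("side"); pickle.dump((s,c,t,sd),open("w4.pkl","wb"))
togo([.642,-.023,.104],1.639,s)
a=cv2.resize(c["image"][75:215,180:340],(640,560),interpolation=2)
cv2.imwrite("pics/w4.png",a)
E
```

```text
t 8.125 tcp [ 0.6426 -0.0234  0.1053] yang 1.6365903980158107 tilt [ 0.0013 -0.0001 -1.    ] w 0.04457406596403078 F [ 0.2786 -0.4187 -1.9243]
shift cm [0.0623 0.0393 0.1326] roll -0.002409601984189269
```

View pics/w4.png

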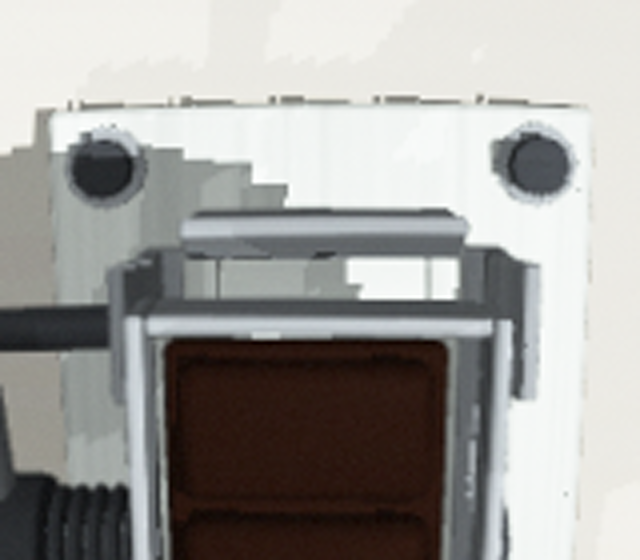

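The tin hovers over the seat with its rim spanning columns 127–510. The corner stops span 112–538, the end-stop top spans rows 212–250, and the base plate edge is at row 105. Computing the offset between tin and seat.

```bash
python3 - <<'E'
from h import *; import pickle
s,c,t,sd=pickle.load(open("w4.pkl","rb")); M=R.from_rotvec(s["ee_rot"]).as_matrix(); z=s["tcp_pos"][2]
cv=lambda X:(np.array(X,float)+.5)/4-.5+[180,75]
def f(n,X,zz): print(n,1000*((wp2w(s,c,cv(X),zz)-s["tcp_pos"])@M)[:,:2])
f("tin rim",[[127,319],[510,319]],z+.007)
f("tin bottom front",[[140,301],[500,301]],z-.007)
f("base edge -x=-80",[[53,108],[588,105]],.01)
f("bolts",[[103,165],[538,165]],.014)
f("endstop top: outer,inner edges",[[325,212],[325,225],[325,247],[325,255]],.085)
f("rails",[[218,285],[428,285]],.072)
f("stops outer",[[112,300],[538,300]],.085)
im=t["image"]
# top camera: predicted rim corners with tin at tool origin
y=s and np.arctan2(M[1,1],M[0,1])-np.pi/2
cs=np.array([[a*.056,b*.023] for a,b in [(1,1),(1,-1),(-1,-1),(-1,1)]])
P=np.c_[cs@np.array([[np.cos(y),np.sin(y)],[-np.sin(y),np.cos(y)]])+s["tcp_pos"][:2],np.full(4,z+.007)]
print(w2p(t,P))
E
```

```text
tin rim [[ 55.2907 -21.2046]
 [ 55.3207  23.6762]]
tin bottom front [[ 55.071  -21.672 ]
 [ 55.1099  24.6422]]
base edge -x=-80 [[ 80.3358 -51.6115]
 [ 81.1109  55.6974]]
bolts [[ 68.5547 -40.9064]
 [ 68.6685  44.9448]]
endstop top: outer,inner edges [[65.1325  2.2074]
 [63.3262  2.2109]
 [60.2599  2.2172]
 [59.1415  2.2195]]
rails [[ 52.9797 -13.6884]
 [ 53.0164  17.8152]]
stops outer [[ 53.0481 -27.6358]
 [ 53.1249  32.1991]]
[[338.8682 142.248 ]
 [353.6496 141.6415]
 [356.933  176.4378]
 [341.8829 177.0599]]
```

>>> send_rows --commands '[{"translation":[0.1,0.08,0.4],"roll":0},{"translation":[0,0,0.5],"roll":0},{"translation":[0,0,0.4],"roll":0},{"translation":[0,0,0.3],"roll":0},{"translation":[0,0,0.3],"roll":0},{"translation":[0,0,0.2],"roll":0},{"translation":[0,0,0.2],"roll":0},{"translation":[0,0,0],"roll":0}]'

```text
time_s: 9.28
tcp_pos: [0.6414, -0.0222, 0.0813]
ee_rot: [-0.104, 3.139, 0.002]
ft_force: [-0.4, 5.6, -0.2]
gripper_width: 0.0448
```

>>> send_rows --commands '[{"translation":[0,0,0.15],"roll":0},{"translation":[0,0,0.1],"roll":0},{"translation":[0,0,0],"roll":0}]'

```text
time_s: 9.65
tcp_pos: [0.6416, -0.0222, 0.079]
ee_rot: [-0.104, 3.139, 0.001]
ft_force: [0.6, 5.6, 1.2]
gripper_width: 0.0447
```

>>> send_rows --commands '[{"translation":[0,0.05,0],"roll":0},{"translation":[0,0,0],"roll":0}]'

```text
time_s: 9.9
tcp_pos: [0.6416, -0.0221, 0.0791]
ee_rot: [-0.103, 3.139, 0.0]
ft_force: [0.9, 5.4, 2.2]
gripper_width: 0.0446
```

>>> send_rows --commands '[{"translation":[0,0,0],"roll":0},{"translation":[0,0,0],"roll":0},{"translation":[0,0,0],"roll":0},{"translation":[0,0,0],"roll":0},{"translation":[0,0,0],"roll":0}]' --gripper 0.2

```text
time_s: 10.52
tcp_pos: [0.6411, -0.0225, 0.0788]
ee_rot: [0.102, -3.14, 0.0]
ft_force: [-0.1, 0.8, -0.1]
gripper_width: 0.0687
```

>>> send_rows --commands '[{"translation":[0,0,-0.5],"roll":0},{"translation":[0,0,-1.5],"roll":0},{"translation":[0,0,-3],"roll":0},{"translation":[0,0,-4],"roll":0},{"translation":[0,0,-3],"roll":0},{"translation":[0,0,0],"roll":0}]'

```text
time_s: 11.28
tcp_pos: [0.6426, -0.0224, 0.2027]
ee_rot: [-0.102, 3.134, -0.001]
ft_force: [0.1, 0.4, -0.4]
gripper_width: 0.0687
```

```bash
python3 - <<'E'
from h import *; import pickle
s,c=shot("wrist"); _,sd=shot("side"); pickle.dump((s,c,sd),open("w5.pkl","wb"))
y=.066; n=np.array([.641,-.0227]); M=np.array([[np.cos(y),-np.sin(y)],[np.sin(y),np.cos(y)]])
h=n+M@[-.135,-.098]; print("handle",h); togo([h[0],h[1],.2],.066,s); print(s["joints"])
a=cv2.resize(c["image"][60:300,120:400],(560,480),interpolation=2)
p=(w2p(sd,[[.641,-.023,.08]])[0]).astype(int); print(p); b=cv2.resize(sd["image"][p[1]-30:p[1]+30,p[0]-35:p[0]+35],(560,480),interpolation=2)[:,:240+300]
cv2.imwrite("pics/w5.png",cv2.resize(np.hstack([a,b]),None,fx=.72,fy=.72,interpolation=3))
E
```

```text
handle [ 0.5128 -0.1294]
t 11.275 tcp [ 0.6426 -0.0224  0.2027] yang 1.6360687718010702 tilt [ 0.0059 -0.0003 -1.    ] w 0.06868876364033609 F [ 0.1054  0.3563 -0.3965]
shift cm [13.6579 -9.8318  0.1995] roll 1.5700687718010702
[-0.0347  0.4488  0.2277  1.3438 -0.0001 -0.1   ]
[257 151]
```

View pics/w5.png

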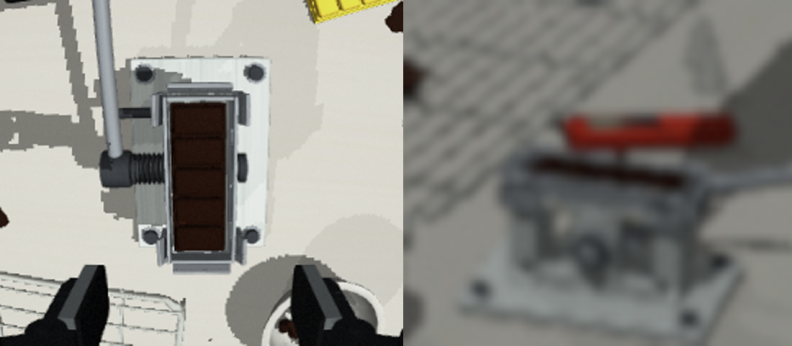

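The tin sits flat between the stops with the bar in it, and the lever is still down. Next I'll go to the handle.

>>> send_rows --commands '[{"translation":[2.5,-2.0,0],"roll":0},{"translation":[3.7,-2.66,0],"roll":0},{"translation":[3.7,-2.66,0],"roll":0},{"translation":[3.76,-2.66,0],"roll":0},{"translation":[0,0,0],"roll":0}]' --gripper 0

```text
time_s: 12.0
tcp_pos: [0.5085, -0.1321, 0.1983]
ee_rot: [0.098, -3.138, -0.0]
ft_force: [0.9, 0.3, -0.2]
gripper_width: 0.0853
```

>>> send_rows --commands '[{"translation":[0,0,0],"roll":0.1744},{"translation":[0,0,0],"roll":0.1744},{"translation":[0,0,0],"roll":0.1744},{"translation":[0,0,0],"roll":0.1744},{"translation":[0,0,0],"roll":0.1744},{"translation":[0,0,0],"roll":0.1744},{"translation":[0,0,0],"roll":0.1744},{"translation":[0,0,0],"roll":0.1744},{"translation":[0,0,0],"roll":0.1744},{"translation":[0,0,0],"roll":0}]'

```text
time_s: 13.25
tcp_pos: [0.5115, -0.1303, 0.1981]
ee_rot: [-2.144, -2.295, 0.001]
ft_force: [-0.1, -0.5, -0.5]
gripper_width: 0.0852
```

```bash
python3 - <<'E'
from h import *; import pickle
s,c=shot("wrist"); pickle.dump((s,c),open("w6.pkl","wb")); togo([.5128,-.131,.059],.066,s); print(s["joints"])
P=[[.5128,-.1294,.078]]; p=w2wp(s,c,P); print(p/.64)
cv2.imwrite("pics/w6.png",cv2.resize(c["image"],(800,600),interpolation=2))
E
```

```text
t 13.25 tcp [ 0.5115 -0.1303  0.1981] yang 0.06809878044507238 tilt [-0.0011  0.0003 -1.    ] w 0.08524076298058761 F [-0.146  -0.4704 -0.4615]
shift cm [-0.0828  0.1363 13.9077] roll 0.0020987804450723763
[-0.2495  0.2571 -0.0736  1.2412  0.      1.2532]
[[406.0112 294.2838]]
```

View pics/w6.png

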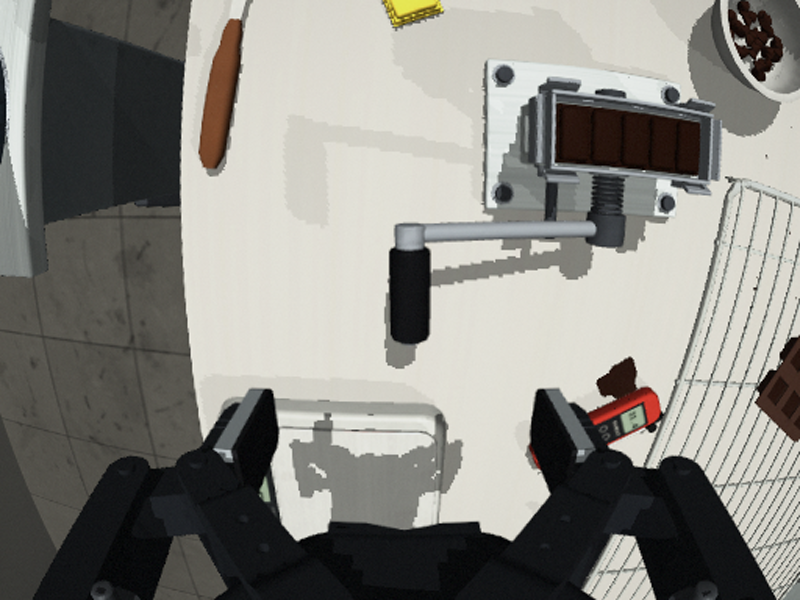

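The handle centre is at (410,295), 4 px from my prediction, and nothing is in the fingers' way. Going down and pinching it.

>>> send_rows --commands '[{"translation":[-0.05,0.2,3],"roll":0},{"translation":[0,0,4],"roll":0},{"translation":[0,0,3],"roll":0},{"translation":[0,0,2],"roll":0},{"translation":[0,0,1.3],"roll":0},{"translation":[0,0,0.6],"roll":0},{"translation":[0,0,0],"roll":0}]'

```text
time_s: 14.18
tcp_pos: [0.5135, -0.1312, 0.0599]
ee_rot: [2.145, 2.295, -0.0]
ft_force: [-0.1, -0.4, 0.0]
gripper_width: 0.0852
```

>>> send_rows --commands '[{"translation":[0,0,0],"roll":0},{"translation":[0,0,0],"roll":0},{"translation":[0,0,0],"roll":0},{"translation":[0,0,0],"roll":0},{"translation":[0,0,0],"roll":0},{"translation":[0,0,0],"roll":0},{"translation":[0,0,0],"roll":0},{"translation":[0,0,0],"roll":0}]' --gripper 1 --squeeze 40

```text
time_s: 15.18
tcp_pos: [0.5146, -0.1313, 0.0604]
ee_rot: [2.145, 2.293, 0.002]
ft_force: [5.7, 0.5, 3.4]
gripper_width: 0.0228
```

```bash
python3 - <<'E'
from h import *
togo([.5128,-.131,.059],.066)
a=np.deg2rad(np.linspace(75,0,21)); print(np.c_[np.diff(-14*np.sin(a)),-np.diff(14*np.cos(a))])
E
```

```text
t 15.175 tcp [ 0.5146 -0.1313  0.0604] yang 0.0666955733973613 tilt [ 0.0024 -0.0002 -1.    ] w 0.022820760437972445 F [5.6779 0.4784 3.4431]
shift cm [ 0.037  -0.1782  0.135 ] roll 0.0006955733973613015
[[ 0.2659 -0.8767]
 [ 0.3227 -0.8574]
 [ 0.3781 -0.8345]
 [ 0.4319 -0.808 ]
 [ 0.4838 -0.778 ]
 [ 0.5336 -0.7447]
 [ 0.5812 -0.7082]
 [ 0.6263 -0.6687]
 [ 0.6687 -0.6263]
 [ 0.7082 -0.5812]
 [ 0.7447 -0.5336]
 [ 0.778  -0.4838]
 [ 0.808  -0.4319]
 [ 0.8345 -0.3781]
 [ 0.8574 -0.3227]
 [ 0.8767 -0.2659]
 [ 0.8922 -0.208 ]
 [ 0.9039 -0.1492]
 [ 0.9117 -0.0898]
 [ 0.9156 -0.03  ]]
```

Handle pinched (opening 23 mm). Swinging the lever along the arc, first half.

>>> send_rows --commands '[{"translation":[0,0.27,-0.88],"roll":0},{"translation":[0,0.32,-0.86],"roll":0},{"translation":[0,0.38,-0.83],"roll":0},{"translation":[0,0.43,-0.81],"roll":0},{"translation":[0,0.48,-0.78],"roll":0},{"translation":[0,0.53,-0.74],"roll":0},{"translation":[0,0.58,-0.71],"roll":0},{"translation":[0,0.63,-0.67],"roll":0},{"translation":[0,0.67,-0.63],"roll":0},{"translation":[0,0.71,-0.58],"roll":0}]'

```text
time_s: 16.42
tcp_pos: [0.5631, -0.1277, 0.135]
ee_rot: [-2.146, -2.293, 0.001]
ft_force: [0.3, 2.0, -4.8]
gripper_width: 0.0224
```

>>> send_rows --commands '[{"translation":[0,0,0],"roll":0}]'

```text
time_s: 16.55
tcp_pos: [0.5634, -0.1277, 0.1351]
ee_rot: [-2.146, -2.294, 0.0]
ft_force: [-0.7, 1.7, -3.1]
gripper_width: 0.0222
```

>>> send_rows --commands '[{"translation":[0,0.74,-0.53],"roll":0},{"translation":[0,0.78,-0.48],"roll":0},{"translation":[0,0.81,-0.43],"roll":0},{"translation":[0,0.83,-0.38],"roll":0},{"translation":[0,0.86,-0.32],"roll":0},{"translation":[0,0.88,-0.27],"roll":0},{"translation":[0,0.89,-0.21],"roll":0},{"translation":[0,0.9,-0.15],"roll":0},{"translation":[0,0.91,-0.09],"roll":0},{"translation":[0,0.92,-0.03],"roll":0}]'

```text
time_s: 17.8
tcp_pos: [0.6494, -0.1214, 0.165]
ee_rot: [2.145, 2.294, 0.003]
ft_force: [-2.5, 7.3, 4.4]
gripper_width: 0.0227
```

>>> send_rows --commands '[{"translation":[0,0,0],"roll":0},{"translation":[0,0,0],"roll":0},{"translation":[0,0,0],"roll":0},{"translation":[0,0,0],"roll":0}]'

```text
time_s: 18.3
tcp_pos: [0.6493, -0.1215, 0.165]
ee_rot: [2.145, 2.294, 0.003]
ft_force: [-2.9, 6.2, 4.5]
gripper_width: 0.023
```

```bash
python3 - <<'E'
from h import *; import pickle
s,c=shot("wrist"); _,sd=shot("side"); _,t=shot("top"); pickle.dump((s,c,sd,t),open("w7.pkl","wb"))
y=.066;M=np.array([[np.cos(y),-np.sin(y)],[np.sin(y),np.cos(y)]]); h=np.array([.6413,-.0225])+M@[0,-.098]; togo([h[0],h[1],.163],.066,s)
a=cv2.resize(c["image"],(430,322),interpolation=3); a=cv2.resize(c["image"][0:240,200:512],(480,369),interpolation=2)
p=(w2p(sd,[[.641,-.023,.1]])[0]).astype(int); b=cv2.resize(sd["image"][p[1]-60:p[1]+30,p[0]-45:p[0]+35],(320,360),interpolation=2); b=cv2.copyMakeBorder(b,0,9,0,0,0)
cv2.imwrite("pics/w7.png",np.hstack([a,b]))
E
```

```text
t 18.3 tcp [ 0.6493 -0.1215  0.165 ] yang 0.06700892682390519 tilt [ 0.0023  0.0008 -1.    ] w 0.02300877994297123 F [-2.9046  6.1803  4.4924]
shift cm [ 0.1295 -0.1438  0.2012] roll 0.0010089268239051874
```

View pics/w7.png

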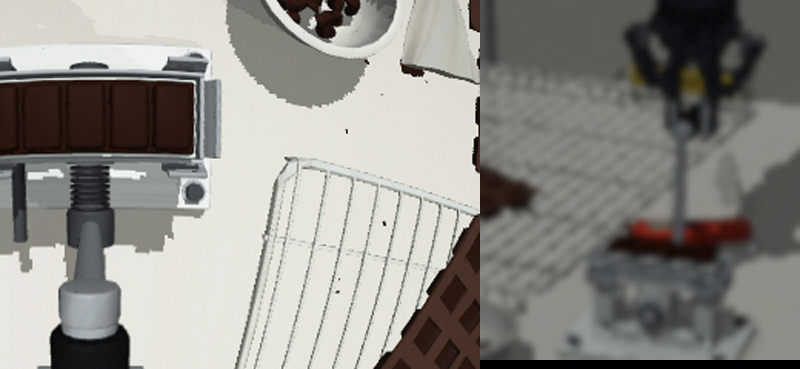

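The lever stands upright in the side inset at (680,190), and the bar is raised above the rim. The handle is within 2 mm of its computed top position. Handing in.

```bash
python3 -c "
from h import *
print(workorder.finish_job())"
```

```text
the job is handed in; nothing more can be done
None
```

I set the filled tin in the ejector's seat and let go of it. I then swung the lever up about 75° to the top of the cam, and the arm is still pinching the handle there. I handed the job in at about 18 s of the 64 s allowed; no verdict was reported.

**Tin:** the wrist and side views after release showed it flat between the stops with the bar inside and the lever still down.

**Lever:** at the end the TCP was about 1.4 mm past the computed upright position along the swing, or about 0.01 rad. The gripper opening was 23 mm on the 24 mm handle, and the forces were only a few newtons.

**Bar:** the last wrist and side views showed it raised evenly above the tin's rim. I judged that by eye and did not measure the height.

**Disagreements:**
- The top and wrist cameras differed by about 5 mm on where the tin lay and 2 to 4 mm on the seat. I settled this with a close-up wrist view of the tin against the stops just before lowering it.
- At touchdown there was a side force of about 5.6 N from a stop, which went away on release.

**Not re-checked:** I did not re-measure the empty tin, but nothing went near it at low height.

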